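# Tip clay chunks into the culture bowl and cover it

### The job

Pick up the blue scoop tray by its slanted handle, tip all six clay chunks out over its mouth into the white ceramic bowl and stand the empty tray flat on the sill again. Then set the round wooden cover on the bowl, plug side down, so that it sits fully seated and level. Set the tray and cover down gently, without dropping them, and do not push the other things on the sill out of their places.

Things in the scene. Friction and masses are not known exactly. Their poses are not given: they have to be found in the camera images.
- tray: Blue scoop tray, 130 (x) x 76 (y) mm, walls to 40 high, 3-4 thick, floor 4; the +x end is open: the pouring mouth. Origin: centre of the underside, z up. 0.15 kg. At the -x end a black bar handle, 20 wide (y), 32 deep, 90 long, leans 30 degrees back from the mouth: its axis runs from (-78, 0, 30) to (-123, 0, 108) mm in the tray's frame.
- tray_grip (a point): On the tray's handle axis, 58 mm up the handle, at (-107, 0, 80) mm in the tray's frame: where to pinch the 20 mm width, with the tool anywhere from about 15 degrees off vertical to in line with the handle. Axes as the tray's.
- tray_mouth (a point): Middle of the tray's pouring edge, on the floor's upper face, at (65, 0, 4) mm in the tray's frame.
- bowl: Chunky white ceramic bowl, loose, 0.75 kg: outer diameter 140 at the rim, 92 at the foot, 65 high, wall 8 mm (mouth 124 mm inside), inner floor 10 mm up. Origin: centre of the underside, z up.
- bowl_rim (a point): Centre of the bowl's mouth, level with the rim, 65 mm above its underside.
- cover: Round wooden cover, 0.2 kg: disc 144 across, 8 thick; cork plug 110 across, 7 deep below it, which drops into the bowl's mouth; upright dark knob 26 across, 36 high on top (51 high in all). Origin: centre of the plug's underside, z up; it starts lying plug down on the sill. Seated, its origin is 58 mm above the bowl's origin.
- cover_knob (a point): On the knob's axis, 37 mm above the cover's origin (14 mm below the knob's top, 22 mm above the disc).
- stone1: Terracotta clay chunk 1 of 6, a lumpy rounded pebble 24 across and 18 high, 15 g. Origin at its centre. All six start lying in the tray.
- stone2: Terracotta clay chunk 2 of 6, a lumpy rounded pebble 24 across and 18 high, 15 g. Origin at its centre. All six start lying in the tray.
- stone3: Terracotta clay chunk 3 of 6, a lumpy rounded pebble 24 across and 18 high, 15 g. Origin at its centre. All six start lying in the tray.
- stone4: Terracotta clay chunk 4 of 6, a lumpy rounded pebble 24 across and 18 high, 15 g. Origin at its centre. All six start lying in the tray.
- stone5: Terracotta clay chunk 5 of 6, a lumpy rounded pebble 24 across and 18 high, 15 g. Origin at its centre. All six start lying in the tray.
- stone6: Terracotta clay chunk 6 of 6, a lumpy rounded pebble 24 across and 18 high, 15 g. Origin at its centre. All six start lying in the tray.
- skull: Bone-coloured resin skull hide, about 105 x 84 x 97 high; bystander. Origin: underside, near its middle.
- jar: Greenish glass culture jar with a steel twist lid, 72 across, 110 high; bystander. Origin: centre of the underside.
- spatula: Stainless spatula, 250 long, lying along its x; bystander. Origin: underside, near its middle.
- tub: Small yellow supplement tub with a white lid, 56 across, 70 high; bystander. Origin: centre of the underside.
Not all that is in view belongs to the job. Of the things that look like the cover, the larger one is meant. What is shaped like the bowl but red is not meant.

How it is judged (in metres and radians):
On the way, in this order (a step that is already met when the one before it is completed fails the run):
1. the tray is tipped at least 20 degrees with its mouth over the bowl (within 100 mm of the centre, not below 10 mm under the rim) (angle between tray's own z axis and vertical above 0.35 rad and horizontal distance between tray_mouth and bowl_rim below 0.1 m and z of tray_mouth in the frame of bowl_rim above -0.01 m), for 0.1 s.
2. all six chunks are in the bowl (horizontal distance between each of stone1, stone2, stone3, stone4, stone5, stone6 and bowl below 0.06 m and z of stone1 in the frame of bowl between 0 and 0.056 m and z of stone2 in the frame of bowl between 0 and 0.056 m and z of stone3 in the frame of bowl between 0 and 0.056 m and z of stone4 in the frame of bowl between 0 and 0.056 m and z of stone5 in the frame of bowl between 0 and 0.056 m and z of stone6 in the frame of bowl between 0 and 0.056 m), for 0.2 s.
3. the empty tray stands flat on the sill, released (angle between tray's own z axis and vertical below 0.1 rad and height (world z) of tray between -0.008 and 0.008 m and contact force between the fingers and tray below 0.1 N), for 0.2 s.
At the end, for the whole second after the job is handed in: All six chunks lie in the bowl below its rim; the bowl stands upright on the sill; the cover is centred on it within 10 mm, its disc on the rim within 3.5 mm, and level within 0.05 rad; the tray stands flat on the sill (within 0.1 rad and 8 mm); cover, bowl and tray are at rest (under 0.03 m/s) (all of step 2 and angle between tray's own z axis and vertical below 0.1 rad and height (world z) of tray between -0.008 and 0.008 m and horizontal distance between cover and bowl below 0.01 m and z of cover in the frame of bowl between 0.0545 and 0.0615 m and angle between each of cover, bowl's own z axis and vertical below 0.05 rad and height (world z) of bowl between -0.01 and 0.008 m and linear speed of each of cover, bowl, tray below 0.03 m/s); the robot touches nothing.
It fails at once if the skull, glass jar, spatula or tub is pushed more than 30 mm from its place (distance of any of skull, jar, spatula, tub from where it was at the start of the episode above 0.03 m).
It fails at once if the cover is dropped: it falls free of the fingers faster than 0.6 m/s (a drop of about 20 mm) (contact force between the fingers and cover below 0.2 N and linear speed of cover above 0.6 m/s).
It fails at once if the tray is dropped: it falls free of the fingers faster than 0.6 m/s (a drop of about 20 mm) (contact force between the fingers and tray below 0.2 N and linear speed of tray above 0.6 m/s).
It also fails if it takes over 66 s, if anything falls off the work surface, if the arm or the gripper's body presses on something with over 40 N, if the wrist force passes 120 N, or if a joint passes its speed limit or range.

### The arm

A 6-joint arm with a two-finger parallel gripper is mounted at the origin on the work surface. World frame = base frame: x ahead of the robot, y to its left, z up, the work surface at z = 0. Lengths are in mm, angles in rad, forces in N, time in s.
With the tool pointing down it reaches from about 325 to 875 mm from the base axis. Payload 4.4 kg.
Tool frame: the origin (TCP) lies on the centre line of the jaws, within the pads' length; the fingertips stand ahead of it and the grasp point (between the pads) lies 6 mm ahead of it (ctrl.tcp_to_tips is the z of the fingertips in the tool frame, in mm); z points along the fingers, y is the line along which they close (so a half turn about z gives the same grasp; the last joint's range is limited). The gripper opens to 85 mm and grips with 20 to 120 N. Pads are 22 mm wide; open, the fingers measure 114 mm over their backs; the gripper's body (76 mm by 85 mm) begins 54 mm behind the grasp point. The pads swing forward as they close: fully open they stand 13 mm farther back than shut.
Start: joints at [1.19, 0.207, 1.542, -0, 1.393, -0.15], TCP at [131.545, 559.753, 256.282] pointing down, gripper open.
Joint ranges: [-2.73, 2.73], [-0.86, 2.22], [0.23, 2.46], [-1.11, 4.25], [0.08, 2.63], [-2.82, 2.82]. Speed limits (rad/s): [2.79, 2.79, 3.14, 3.14, 3.14, 3.14].

### API

Orientations are given as a 3x3 rotation matrix whose columns are the frame's x, y, z axes.
In Python, from plant import ctrl, sensors, optics gives the robot as it stands. Calls block until the motion is done:
- ctrl.move_ptp(position, orientation): joint-space move of the TCP to a pose.
- ctrl.move_l(position, rot=None, vel=150, threshold=None): straight line of the TCP; rot=None keeps the orientation; vel is the mean speed in mm/s. With threshold (N) it stops when the force on the tool has changed by that much, and returns True; else False.
- ctrl.set_joints(angles): joint-space move.
- ctrl.gripper_to(opening, force=None): finger opening in mm; force is the grip in N (None keeps the last); returns when the fingers have stopped.
- ctrl.hold(seconds).
- ctrl.solve_ik(position, orientation): joint angles nearest the present ones, or None.
- sensors.read_state(): the state.
- optics.grab_frame(name): name is "side" or "top" or "wrist"; returns (picture, depth): 384x512x3 uint8, red, green, blue; 384x512 float32, mm along the optical axis (not along the pixel's ray), 0 where there is no reading.
- optics.camera_params(name): a dict with "mtx" (3x3 intrinsics, pixels), "R" (3x3) and "t" (3): a world point X has camera coordinates R X + t; the wrist camera has in their place "T_tool_cam" (4x4, takes a point from camera to tool coordinates, whose origin is the TCP and whose axes are the flange's). Camera axes: x right, y down, z forward; pixel columns grow to the right and rows downward; lengths in mm; the calibration is good to about 2 mm. A picture is of the moment at which its call begins: read the wrist's pose just before it. camera_params takes no time and is no camera call.
A pose or a line that the arm cannot do raises ctrl.MotionError and nothing moves.
- ctrl.finish_job(): hands the job in; it is judged then, once.
The state is a dict: "t": time; "q": joint angles; "qvel": joint speeds; "tau": joint torques, N m; "eef_pos": TCP position; "eef_rot": TCP orientation; "force": force on the tool from outside, world axes, zero at the start; "wrist_torque": the same for the moment, N m; "grip_width": finger opening in mm; "grasp_force": force on a finger pad.
Only numpy, scipy, OpenCV 4.12 (cv2) and the standard library are available. Lean on these libraries where they do the work, as an engineer would, in place of code of your own. Each camera call takes 0.05 s, during which the arm holds its last target. There are 200 camera calls.

## Working session

There is one attempt and no reset: what is moved stays moved. The work goes in short steps, each a Python script; the robot and the scene stay as the last script left them, time stands still between calls to the robot, and variables do not carry over. Pictures are saved under pics/ and viewed, at most 10 in all, crops included, and the job is handed in when it is done.

```bash
ls; mkdir -p pics
python3 - <<'E'
from plant import ctrl,sensors,optics
import cv2,numpy as np
for n in("top","side"):
    p,d=optics.grab_frame(n); cv2.imwrite(f"pics/{n}0.png",p[...,::-1]); np.savez(f"pics/{n}0.npz",p=p,d=d)
    c=optics.camera_params(n); print(n,c["mtx"].round(1).tolist(),c["R"].round(3).tolist(),c["t"].round(1).tolist(),(d==0).mean())
s=sensors.read_state();print(s["t"],ctrl.tcp_to_tips,s["eef_rot"])
print(optics.camera_params("wrist"))
E
```

```text
pics
top [[425.8, 0.0, 254.7], [0.0, 425.8, 196.6], [0.0, 0.0, 1.0]] [[0.017, -1.0, 0.008], [-0.996, -0.017, -0.082], [0.083, -0.007, -0.997]] [-15.0, 557.0, 1313.1] 0.0037689208984375
side [[480.1, 0.0, 253.2], [0.0, 480.1, 197.5], [0.0, 0.0, 1.0]] [[0.913, -0.408, 0.014], [-0.254, -0.593, -0.764], [0.32, 0.694, -0.645]] [-504.5, 212.0, 1280.3] 0.0038350423177083335
0.1 25.0 [[-9.73485148e-01  2.28748873e-01 -7.87640012e-04]
 [ 2.28749999e-01  9.73483286e-01 -1.93151206e-03]
 [ 3.24923180e-04 -2.06047095e-03 -9.99997824e-01]]
{'mtx': array([[339.97004529,   0.        , 256.63092952],
       [  0.        , 339.97004529, 185.08085708],
       [  0.        ,   0.        ,   1.        ]]), 'T_tool_cam': array([[-1.00656069e-03, -9.65145473e-01, -2.61712062e-01,
         6.50035115e+01],
       [ 9.99999437e-01, -8.83750392e-04, -5.86952059e-04,
         1.31863858e-01],
       [ 3.35205985e-04, -2.61712506e-01,  9.65145819e-01,
        -1.17622914e+02],
       [ 0.00000000e+00,  0.00000000e+00,  0.00000000e+00,
         1.00000000e+00]])}
```

View pics/top0.png

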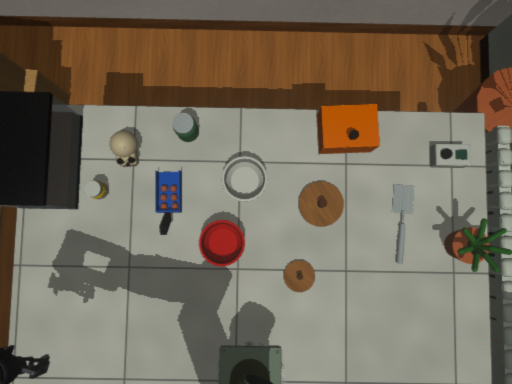

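View pics/side0.png

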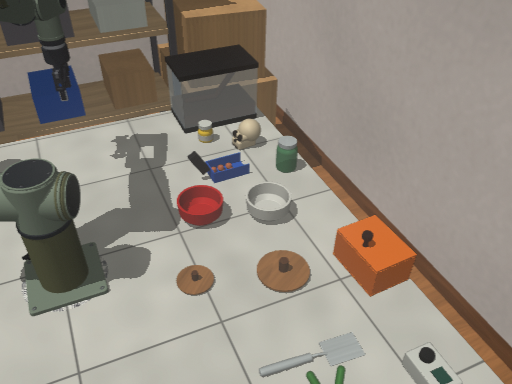

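The top view shows the blue tray at (168,192), its black handle at (166,224) towards the robot. The white bowl is at (244,178), the large cover at (321,203), the skull at (124,145), the jar at (185,125) and the tub at (96,190). The side view agrees. Next I'll turn these into positions.

```bash
cat > h.py <<'E'
from plant import ctrl,sensors,optics
import cv2,numpy as np
def cloud(d,K,R,t):
    v,u=np.mgrid[:d.shape[0],:d.shape[1]]
    C=np.stack([(u-K[0,2])/K[0,0]*d,(v-K[1,2])/K[1,1]*d,d],-1)
    return (C-t)@R   # R^T (C-t)
def fixed(n,p=None,d=None):
    if p is None: p,d=optics.grab_frame(n)
    c=optics.camera_params(n); return p,cloud(d,c["mtx"],c["R"],c["t"])
def wrist():
    s=sensors.read_state(); p,d=optics.grab_frame("wrist"); c=optics.camera_params("wrist")
    T=c["T_tool_cam"]; A=cloud(d,c["mtx"],np.eye(3),np.zeros(3))
    A=A@T[:3,:3].T+T[:3,3]
    return p,A@np.array(s["eef_rot"]).T+np.array(s["eef_pos"]),d
def circ(P):
    (c,r)=cv2.minEnclosingCircle(P[:,:2].astype(np.float32)); 
    A=np.c_[2*P[:,:2],np.ones(len(P))]; x=np.linalg.lstsq(A,(P[:,:2]**2).sum(1),rcond=None)[0]
    return np.round(c,1),round(r,1),x[:2].round(1)
E
python3 - <<'E'
from h import *
for n in("top","side"):
    z=np.load(f"pics/{n}0.npz"); p,X=fixed(n,z["p"],z["d"])
    ok=z["d"]>0; hsv=cv2.cvtColor(p,cv2.COLOR_RGB2HSV); H,S,V=[hsv[...,i].astype(int) for i in range(3)]
    box=lambda u0,u1,v0,v1:np.pad(np.ones((v1-v0,u1-u0),bool),((v0,384-v1),(u0,512-u1)))
    B={"top":dict(bowl=(215,272,150,208),cover=(290,350,175,232),tray=(148,190,160,240)),"side":dict(bowl=(240,300,178,228),cover=(250,318,245,295),tray=(180,256,145,185))}[n]
    m=ok&box(*B["bowl"])&(X[...,2]>56)&(X[...,2]<80)&(S<80); print(n,"bowl",m.sum(),circ(X[m]),np.median(X[m][:,2]))
    b=ok&box(*B["cover"]);m=b&(S>70)&(X[...,2]>8)&(X[...,2]<22); print("cover",m.sum(),circ(X[m]),np.median(X[m][:,2]))
    k=b&(X[...,2]>35); print("knob",k.sum(),X[k].mean(0).round(1))
    b=ok&box(*B["tray"]); m=b&(H>105)&(H<130)&(S>120)
    P=X[m]; print("tray blue",m.sum(),P.min(0).round(),P.max(0).round(),cv2.minAreaRect(P[:,:2].astype(np.float32)))
    w=P[P[:,2]>32]; print("walltop",len(w),cv2.minAreaRect(w[:,:2].astype(np.float32)))
    h=b&(V<60)&(X[...,2]>25); h&=~m; P=X[h]; print("handle",h.sum(),P.min(0).round(),P.max(0).round(),P.mean(0).round(1))
    for z0 in range(30,125,15):
        q=P[(P[:,2]>z0)&(P[:,2]<z0+15)]
        if len(q):print(z0,len(q),q.mean(0).round(1))
E
```

```text
top bowl 387 (array([609.4,  28.6]), 69.5, array([608.9,  28.4])) 64.3418096824762
cover 1512 (array([ 540. , -214.2]), 71.9, array([ 539.7, -214.4])) 15.113248894357074
knob 60 [ 539.6 -212.8   49.5]
tray blue 713 [503. 227.  -3.] [633. 305.  47.] ((568.4390869140625, 265.8457946777344), (130.6929473876953, 75.35833740234375), 1.7346432209014893)
walltop 97 ((566.80126953125, 265.184814453125), (127.41365814208984, 73.74778747558594), 2.116983413696289)
handle 162 [439. 252.  36.] [500. 270. 118.] [468.6 259.2  87.1]
30 8 [487.7 254.3  40.8]
45 20 [489.8 257.9  54.2]
60 25 [483.  259.   67.8]
75 20 [474.  259.   82.5]
90 39 [460.6 258.8  98.3]
105 50 [453.9 260.9 110.5]
side bowl 371 (array([614.3,  24.1]), 72.6, array([612.2,  23.6])) 62.08504275994154
cover 1580 (array([ 541.6, -217.8]), 73.6, array([ 542.4, -218.4])) 13.805727527730264
knob 88 [ 541.8 -220.3   46.6]
tray blue 137 [505. 220.  -3.] [635. 301.  46.] ((569.5831909179688, 260.76690673828125), (81.44961547851562, 130.02035522460938), 89.82695770263672)
walltop 55 ((561.7698974609375, 260.18243408203125), (114.91226196289062, 81.02398681640625), 1.8705388307571411)
handle 196 [439. 244.  30.] [501. 264. 115.] [469.3 251.4  74.5]
30 26 [488.1 251.3  38.8]
45 36 [481.2 250.9  53.2]
60 37 [471.7 251.8  68. ]
75 33 [464.3 250.4  82.9]
90 44 [455.6 251.   98.1]
105 19 [456.  254.  108.9]
```

```bash
cat >> h.py <<'E'
from scipy.spatial.transform import Rotation as Ro
GRIP=np.array([-107,0,80.]); MOUTH=np.array([65,0,4.])
def trayR(yaw,tip=0): return Ro.from_euler('ZY',[yaw,tip],degrees=True).as_matrix()
def toolR(RT,a=25,s=1):  # tool in tray frame: z leaned a deg from down towards mouth
    a=np.radians(a); z=np.array([np.sin(a),0,-np.cos(a)]); y=np.array([0,s,0.])
    return RT@np.c_[np.cross(y,z),y,z]
def grip_pose(o,RT,a=25,s=1):
    R=toolR(RT,a,s); return np.array(o)+RT@GRIP-6*R[:,2],R
def mouth_pose(m,RT,a=25,s=1): return grip_pose(np.array(m)-RT@MOUTH,RT,a,s)
E
python3 - <<'E'
from h import *
for s in(1,-1):
  for a in (15,20,25,30):
    print(s,a,"grip",*[None if (q:=ctrl.solve_ik(*grip_pose((569,263,z),trayR(2.5),a,s))) is None else q and np.round(q,2).tolist() if isinstance(q,list) else np.round(q,2) for z in(0,150)])
    print([int(ctrl.solve_ik(*mouth_pose((582,26,82),trayR(2,t),a,s)) is not None) for t in range(0,81,10)],
          [int(ctrl.solve_ik(*mouth_pose((582,26,82),trayR(-25,t),a,s)) is not None) for t in range(0,81,10)],
          [int(ctrl.solve_ik(*mouth_pose((582,26,82),trayR(25,t),a,s)) is not None) for t in range(0,81,10)])
E
```

```text
1 15 grip [ 0.4   0.21  1.96 -0.14  0.73 -1.13] [ 0.4  -0.01  1.84 -0.1   1.06 -1.18]
[1, 1, 1, 1, 1, 1, 1, 1, 0] [1, 1, 1, 1, 1, 1, 1, 1, 1] [1, 1, 1, 1, 1, 1, 1, 1, 1]
1 20 grip [ 0.42  0.19  2.01 -0.21  0.62 -1.04] [ 0.42 -0.05  1.9  -0.15  0.97 -1.13]
[1, 1, 1, 1, 1, 1, 1, 1, 1] [1, 1, 1, 1, 1, 1, 1, 1, 1] [1, 1, 1, 1, 1, 1, 1, 1, 1]
1 25 grip [ 0.44  0.17  2.07 -0.33  0.52 -0.92] [ 0.44 -0.08  1.95 -0.21  0.88 -1.07]
[1, 1, 1, 1, 1, 1, 1, 1, 1] [1, 1, 1, 1, 1, 1, 1, 1, 1] [0, 1, 1, 1, 1, 1, 1, 1, 1]
1 30 grip [ 0.46  0.16  2.11 -0.51  0.43 -0.74] [ 0.46 -0.11  2.01 -0.29  0.78 -1.  ]
[1, 1, 1, 1, 1, 1, 1, 1, 1] [1, 1, 1, 1, 1, 1, 1, 1, 1] [0, 1, 1, 1, 1, 1, 1, 1, 1]
-1 15 grip [ 0.4   0.21  1.96 -0.14  0.73  2.01] [ 0.4  -0.01  1.84 -0.1   1.06  1.96]
[1, 1, 1, 1, 1, 1, 1, 1, 0] [1, 1, 1, 1, 1, 1, 1, 1, 1] [1, 1, 1, 1, 1, 1, 1, 1, 1]
-1 20 grip [ 0.42  0.19  2.01 -0.21  0.62  2.1 ] [ 0.42 -0.05  1.9  -0.15  0.97  2.01]
[1, 1, 1, 1, 1, 1, 1, 1, 1] [1, 1, 1, 1, 1, 1, 1, 1, 1] [1, 1, 1, 1, 1, 1, 1, 1, 1]
-1 25 grip [ 0.44  0.17  2.07 -0.33  0.52  2.22] [ 0.44 -0.08  1.95 -0.21  0.88  2.07]
[1, 1, 1, 1, 1, 1, 1, 1, 1] [1, 1, 1, 1, 1, 1, 1, 1, 1] [1, 1, 1, 1, 1, 1, 1, 1, 1]
-1 30 grip [ 0.46  0.16  2.11 -0.51  0.43  2.4 ] [ 0.46 -0.11  2.01 -0.29  0.78  2.15]
[1, 1, 1, 1, 1, 1, 1, 1, 1] [1, 1, 1, 1, 1, 1, 1, 1, 1] [1, 1, 1, 1, 1, 1, 1, 1, 1]
```

Run:
```python
from h import *
pos,R=grip_pose((569,263,0),trayR(2.5),20)
ctrl.move_ptp(pos-130*R[:,2],R); ctrl.hold(.2)
p,X,d=wrist(); cv2.imwrite("pics/w1.png",p[...,::-1]); np.savez("pics/w1.npz",p=p,X=X,d=d)
hsv=cv2.cvtColor(p,cv2.COLOR_RGB2HSV); H,S,V=[hsv[...,i].astype(int) for i in range(3)]
m=(H>105)&(H<130)&(S>120)&(d>0); m&=(np.abs(X[...,0]-569)<90)&(np.abs(X[...,1]-263)<60); P=X[m]
print("blue",m.sum(),P.min(0).round(),P.max(0).round(),cv2.minAreaRect(P[:,:2].astype(np.float32)))
w=P[(P[:,2]>33)&(P[:,2]<45)]; print(cv2.minAreaRect(w[:,:2].astype(np.float32)))
h=(V<70)&(d>0)&(X[...,2]>40)&(X[...,2]<125)&(np.abs(X[...,0]-465)<50)&(np.abs(X[...,1]-260)<40); P=X[h]
for z0 in range(40,120,15):
    q=P[(P[:,2]>z0)&(P[:,2]<z0+15)]
    if len(q):print(z0,len(q),q.mean(0).round(1),np.percentile(q[:,1],[3,97]).round(1))
# bowl too if visible
m=(d>0)&(X[...,2]>58)&(X[...,2]<75)&(S<80)&(np.hypot(X[...,0]-611,X[...,1]-26)<85); print(m.sum(), circ(X[m]) if m.sum()>50 else'')
print(sensors.read_state()["t"])
```

```text
blue 3925 [504. 226.   0.] [637. 306.  42.] ((570.7196655273438, 265.93499755859375), (131.11285400390625, 75.9919662475586), 1.992434024810791)
((570.7134399414062, 265.9384460449219), (131.00514221191406, 76.00962829589844), 2.043123483657837)
40 54 [494.2 267.7  44.2] [234.5 296.6]
55 2 [460.4 254.9  56.6] [253.3 256.4]
70 20 [446.1 260.9  80.2] [254.3 267.7]
85 65 [436.5 261.2  98.7] [252.4 270.2]
100 1236 [448.8 261.7 107.8] [252.5 271. ]
115 19 [460.5 262.1 115.3] [255.2 269.1]
1062 (array([569.7,  58.2]), 46.0, array([602.3,  33.9]))
1.9
```

View pics/w1.png

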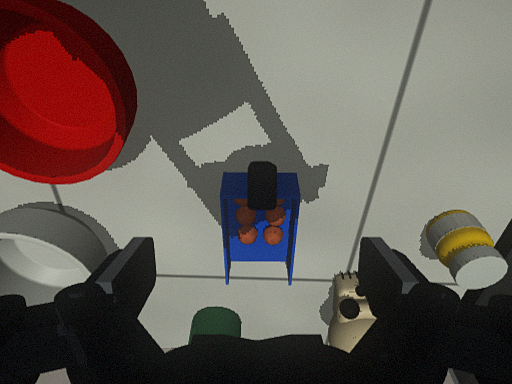

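The wrist view shows the handle at (262,185), with the tray and its chunks centred below it between the open jaws. The tray is at (570.5, 265.5) with a yaw of 2 degrees. I'll grasp and lift it.

Run:
```python
from h import *
RT=trayR(2); o=np.array([570.5,265.5,0])
pos,R=grip_pose(o,RT,20)
ctrl.move_ptp(pos-70*R[:,2],R); ctrl.gripper_to(60)
print(ctrl.move_l(pos,R,vel=120,threshold=15))
ctrl.gripper_to(10,force=100)
s=sensors.read_state();print(s["t"],s["grip_width"],s["grasp_force"],s["eef_pos"],s["force"])
p2=pos+[0,0,60]; ctrl.move_l(p2,R,vel=80)
ctrl.hold(.2); s=sensors.read_state();print(s["t"],s["grip_width"],s["grasp_force"],s["force"],s["eef_pos"])
# bowl position from fixed view, tray pose check
p,X=fixed("top"); cv2.imwrite("pics/top1.png",p[...,::-1])
p,X=fixed("side"); cv2.imwrite("pics/side1.png",cv2.resize(p[100:250,130:330,::-1],None,fx=3,fy=3))
```

```text
False
3.8083 19.07518494501024 97.41289973258972 [461.93371732 262.07906075  86.57167073] [-3.21722621  0.32278401  5.26032798]
4.9083 19.33225618443419 97.52626776695251 [-0.51211235  0.10231339 -2.4757437 ] [461.0055266  261.45992486 144.80950418]
```

View pics/side1.png

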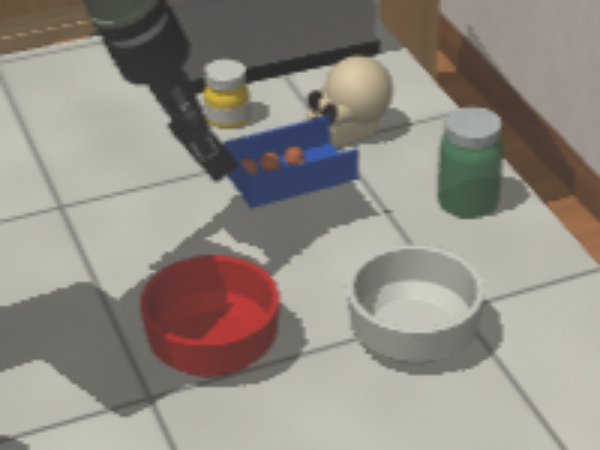

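The tray is held level at (290,165) in the crop, with the chunks still inside. I'll carry it to the bowl and pour.

Run:
```python
from h import *
m=np.array([582,27,88.])
s=sensors.read_state(); R=np.array(s["eef_rot"])
P,R0=mouth_pose(m+[0,0,30],trayR(2),20)
ctrl.move_l(np.array(s["eef_pos"])+[0,0,P[2]-s["eef_pos"][2]],R0,vel=120)
ctrl.move_l(P,R0,vel=170)
for t in (10,20,28,36,44,52,60):
    P,R1=mouth_pose(m,trayR(2,t),20); ctrl.move_l(P,R1,vel=70 if t>10 else 90)
ctrl.hold(.6)
s=sensors.read_state();print(s["t"],s["grip_width"],s["force"])
p,X=fixed("top"); a=p[130:230,190:300,::-1]
p,X=fixed("side"); b=p[120:240,200:332,::-1]
cv2.imwrite("pics/pour.png",np.hstack([cv2.resize(a,(396,360)),cv2.resize(b,(396,360))]))
```

```text
11.4333 19.10235043532638 [ 0.51538575  0.432804   -2.042242  ]
```

View pics/pour.png

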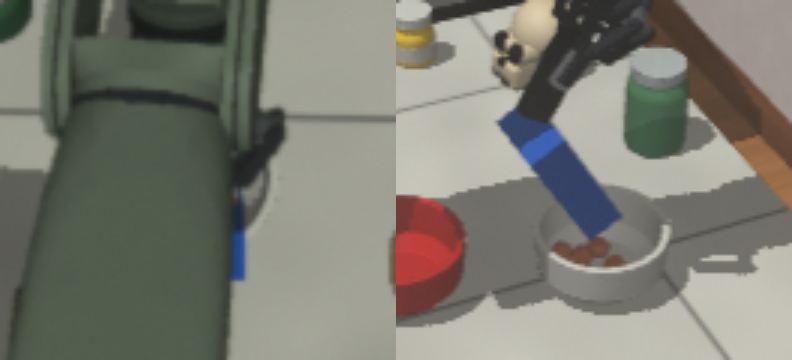

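The side view shows the tray tipped with its mouth over the bowl and at least four chunks inside, around (585,252). The rest may be hidden or still in the tray. I'll tip further, then level the tray and check.

Run:
```python
from h import *
m=np.array([582,27,90.])
for t in (72,66,72):
    P,R1=mouth_pose(m,trayR(2,t),20); ctrl.move_l(P,R1,vel=150)
ctrl.hold(.3); print(sensors.read_state()["force"])
for t in (50,25,0):
    P,R1=mouth_pose(m+[0,0,40],trayR(2,t),20); ctrl.move_l(P,R1,vel=170)
P0,R0=grip_pose((570.5,265.5,P[2]-86),trayR(2),20)
ctrl.move_l(P0,R0,vel=170); ctrl.hold(.2)
s=sensors.read_state();print(s["t"],s["grip_width"],s["force"],s["eef_pos"])
p,X=fixed("top"); cv2.imwrite("pics/top2.png",cv2.resize(p[130:240,145:285,::-1],(420,330)))
p,X=fixed("side"); cv2.imwrite("pics/ret.png",np.hstack([cv2.imread("pics/top2.png")[:,:400],cv2.resize(p[120:240,180:320,::-1],(385,330))]))
```

```text
[-0.2337965   0.66798834 -1.76808456]
16.525 18.887463962518165 [-0.16668912 -0.14124654 -0.82190935] [461.5520774  261.10941546 211.41808865]
```

View pics/ret.png

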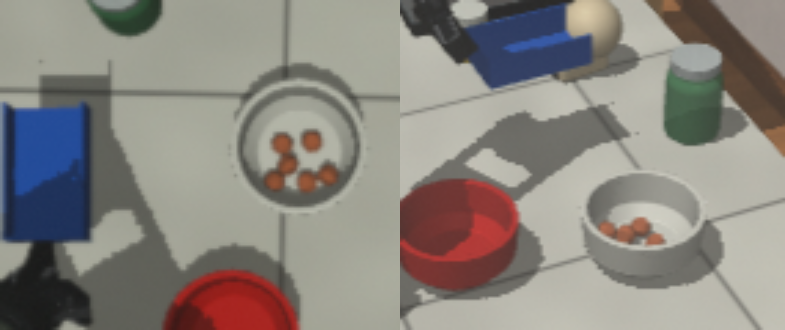

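All six chunks lie in the bowl, around (300,160) in the left crop, and the tray is empty. I'll measure its tilt from the depth data and set it down.

```bash
cat > lev.py <<'E'
from h import *
def tilt():
    p,X=fixed("top"); hsv=cv2.cvtColor(p,cv2.COLOR_RGB2HSV); H,S,V=[hsv[...,i].astype(int) for i in range(3)]
    m=(H>105)&(H<130)&(S>120)&(np.abs(X[...,0]-569)<85)&(np.abs(X[...,1]-263)<60); P=X[m]
    r=cv2.minAreaRect(P[:,:2].astype(np.float32))
    q=P[(np.abs(P[:,1]-np.median(P[:,1]))<25)]; q=q[(q[:,0]>q[:,0].min()+20)]
    c=np.linalg.lstsq(np.c_[q[:,:2]-q[:,:2].mean(0),np.ones(len(q))],q[:,2],rcond=None)[0]
    return np.degrees(c[:2]).round(2),c[2].round(1),r
E
python3 - <<'E'
from lev import *
print(tilt())
s=sensors.read_state(); R=np.array(s["eef_rot"]); e=np.array(s["eef_pos"])
tz=e[2]-grip_pose((0,0,0),trayR(2),20)[0][2]; print(tz)
_,R0=grip_pose((0,0,0),trayR(2),20)
ctrl.move_l(e-[0,0,tz-15],R0,vel=120); ctrl.hold(.2); print(tilt())
hit=ctrl.move_l(e-[0,0,tz+4],R0,vel=12,threshold=3)
s=sensors.read_state(); print(hit,s["eef_pos"],e[2]-tz,s["force"],tilt(),s["t"])
E
```

```text
(array([0.  , 0.96]), np.float64(128.5), ((569.6114501953125, 264.5018310546875), (128.52069091796875, 75.82510375976562), 2.1371519565582275))
125.75584315808113
(array([-0.15, -0.47]), np.float64(19.1), ((570.10107421875, 265.0837097167969), (129.5839385986328, 76.09210968017578), 1.5681275129318237))
True [461.51504944 261.38976297  86.59977069] 85.63815572471545 [-0.04555866 -0.36905783  4.02367486] (array([-0.38,  0.29]), np.float64(3.9), ((569.662109375, 263.9578857421875), (127.94345092773438, 76.11608123779297), 1.7405096292495728)) 19.0917
```

Run:
```python
from lev import *
ctrl.gripper_to(60); ctrl.hold(.3)
s=sensors.read_state(); R=np.array(s["eef_rot"]); e=np.array(s["eef_pos"])
ctrl.move_l(e-100*R[:,2],R,vel=150); print("tray",tilt())
D=np.c_[[-1,0,0],[0,1,0],[0,0,-1]].astype(float)
def look(xy,zlo,zhi,r,sat,name):
    ctrl.move_ptp([xy[0]-20,xy[1],270],D); ctrl.hold(.2)
    p,X,d=wrist(); S=cv2.cvtColor(p,cv2.COLOR_RGB2HSV)[...,1].astype(int)
    m=(d>0)&(X[...,2]>zlo)&(X[...,2]<zhi)&(np.hypot(X[...,0]-xy[0],X[...,1]-xy[1])<r)&sat(S)
    cv2.imwrite(f"pics/{name}.png",p[...,::-1]); print(name,m.sum(),circ(X[m]),np.median(X[m][:,2]),X[m].min(0).round(),X[m].max(0).round()); return X,d,p
look((611,27),58,72,85,lambda S:S<80,"wb")
X,d,p=look((541,-216),9,21,85,lambda S:S>70,"wc")
k=(d>0)&(X[...,2]>44)&(X[...,2]<60)&(np.hypot(X[...,0]-541,X[...,1]+216)<30); print("knob",k.sum(),circ(X[k]),X[k].mean(0))
print(sensors.read_state()["t"],sensors.read_state()["force"])
p,X=fixed("top")
m=(X[...,2]>56)&(X[...,2]<80)&(np.hypot(X[...,0]-611,X[...,1]-27)<85); print("top bowl",circ(X[m]))
cv2.imwrite("pics/wbc.png",np.hstack([cv2.resize(cv2.imread(f"pics/{n}.png"),(400,300)) for n in("wb","wc")]))
```

```text
tray (array([-0.02,  0.15]), np.float64(4.0), ((569.6964111328125, 264.4626770019531), (127.38433837890625, 75.18141174316406), 1.626854658126831))
wb 3787 (array([611.3,  27.4]), 69.7, array([610.6,  27.6])) 64.65351994441858 [542. -41.  58.] [680.  97.  67.]
wc 11742 (array([ 541.5, -214.9]), 71.8, array([ 540.9, -215.2])) 15.048509890012099 [ 470. -287.   10.] [ 612. -143.   21.]
knob 487 (array([ 541.7, -215.3]), 12.8, array([ 541.2, -215.2])) [ 540.99267596 -215.19568266   50.72951525]
23.4167 [-0.30212422 -0.30443924 -0.23706315]
top bowl (array([609.7,  28.4]), 69.7, array([609. ,  28.5]))
```

View pics/wbc.png

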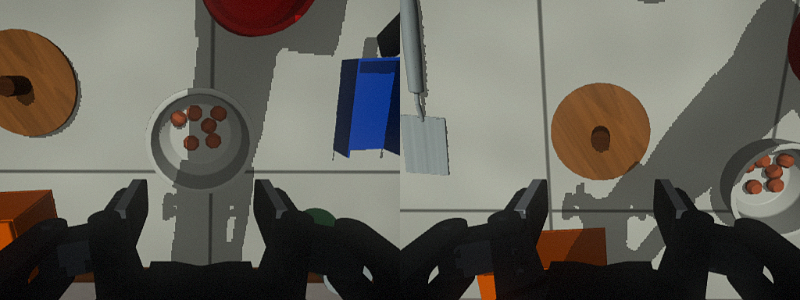

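Left, the bowl is at (200,138) with all six chunks in it. Right, the cover is at (601,131) with its knob upright. The wrist fits agree to about 1 mm, so I'll move the cover.

Run:
```python
from h import *
D=np.c_[[-1,0,0],[0,1,0],[0,0,-1]].astype(float)
k=np.array([541.3,-215.2]); b=np.array([610.9,27.6])
ctrl.gripper_to(60); ctrl.move_ptp([*k,110],D)
print(ctrl.move_l([*k,46],D,vel=100,threshold=10))
ctrl.gripper_to(15,force=50); s=sensors.read_state(); g=np.array(s["eef_pos"]); print(s["grip_width"],s["grasp_force"],g)
ctrl.move_l([*k,170],D,vel=120); ctrl.move_l([*b,170],D,vel=170); ctrl.move_l([*b,118],D,vel=80); ctrl.hold(.3)
p,X=fixed("side"); cv2.imwrite("pics/place.png",cv2.resize(p[120:240,200:332,::-1],None,fx=3,fy=3))
s=sensors.read_state(); print(s["t"],s["eef_pos"],s["force"],s["grip_width"])
hit=ctrl.move_l([*b,100],D,vel=15,threshold=4)
s=sensors.read_state(); print(hit,s["eef_pos"],s["force"],s["t"])
p,X=fixed("top"); m=(X[...,2]>68)&(X[...,2]<80)&(np.hypot(X[...,0]-611,X[...,1]-27)<85)
S=cv2.cvtColor(p,cv2.COLOR_RGB2HSV)[...,1]; m&=S>70; print(m.sum(),circ(X[m]),np.median(X[m][:,2]))
```

```text
False
24.518955137361626 49.458686113357544 [ 542.06238947 -215.5583042    47.01706884]
29.5417 [611.18467459  27.59070153 118.51738877] [-0.48397554  0.0407496  -1.60322027] 24.698461396680138
True [610.73811911  27.60730185 105.70626641] [ 0.40427904 -0.65924721  4.13140427] 30.35
595 (array([602.6,  26.3]), 69.7, array([593.8,  30.2])) 73.94048652712787
```

Run:
```python
from lev import *
ctrl.gripper_to(60); ctrl.hold(.3)
e=np.array(sensors.read_state()["eef_pos"]); D=np.c_[[-1,0,0],[0,1,0],[0,0,-1]].astype(float)
ctrl.move_l(e+[0,0,80],vel=120); ctrl.move_l([591,27.6,270],D,vel=150); ctrl.hold(.2)
p,X,d=wrist(); S=cv2.cvtColor(p,cv2.COLOR_RGB2HSV)[...,1].astype(int)
m=(d>0)&(X[...,2]>60)&(X[...,2]<90)&(np.hypot(X[...,0]-611,X[...,1]-27)<85)&(S>70); P=X[m]
print(m.sum(),circ(P),np.median(P[:,2]))
q=P[(P[:,2]>66)&(P[:,2]<80)];print(np.linalg.lstsq(np.c_[q[:,:2]-q[:,:2].mean(0),np.ones(len(q))],q[:,2],rcond=None)[0])
f,_=fixed("side"); cv2.imwrite("pics/end.png",np.hstack([cv2.resize(p[...,::-1],(400,300)),cv2.resize(f[110:260,170:370,::-1],(400,300))]))
print(tilt(),sensors.read_state()["t"])
```

```text
16203 (array([610.6,  27.1]), 71.8, array([609.7,  27.2])) 73.72523751383932
[-8.10582928e-04  4.55097761e-06  7.37241893e+01]
(array([-0.43,  0.  ]), np.float64(4.1), ((568.2102661132812, 264.57537841796875), (130.559814453125, 74.96810913085938), 1.8249778747558594)) 33.0333
```

View pics/end.png

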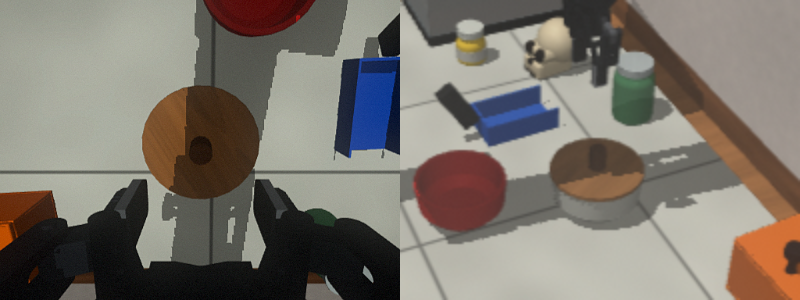

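The cover is level on the bowl at (200,140) on the left and (597,170) on the right. The tray stands flat at (515,113).

```bash
python3 -c "
from plant import ctrl
print(ctrl.finish_job())"
```

```text
the job is handed in; nothing more can be done
None
```

I handed the job in at about 33 s, verdict not shown: all six chunks are in the white bowl, the cover measures seated and level on it, the empty tray stands flat on the sill, and the bystanders in view look undisturbed.

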